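Load the swab tubes and hold the carriage pin out

TASK

Lay the two loose red-capped swab tubes from the bench flat in the two empty slots of the carriage, one in each, centred lengthwise, with their caps pointing the same way as the tube already lying there (towards the yellow strip). Then unlock the carriage: grip the red T-bar of the sprung index pin, pull it straight up as far as it goes so the pin is clear of its hole, and finish while still holding it up, without letting go. Leave the tube already loaded, the bottle, the jar and the brush where they are.

Things in the scene. Friction and masses are not known exactly. Their poses are not given: they have to be found in the camera images.
- stage: fixed sample stage; origin at the underside of its base, on the table, below the centre of the middle slot; x runs along the slots towards the yellow strip (the cap end), z up. Grey carriage plate 190 x 180, top 28 mm above the table, with two white combs (12 thick, at x = -40 and +40) holding three slots 55 mm apart (y = +55 full, 0, -55)
- slot_mid (a point): the empty middle slot: point on the slot floor midway between the two combs, 46 mm above the table; x along the slot towards the cap end, y across it, z up. Slots are 23 wide, tooth tops 56 mm above the table; 68 mm clear between the combs for the fingers, down to the plate at 28 mm. A seated tube's centre is 8 mm above this point
- slot_end (a point): the empty slot nearest the blue bracket: point and axes as for slot_mid
- tube_done: clear square-section swab tube, 150 long x 16 x 16, 30 g, with a paper label round its middle and a 30 mm red cap of the same section at one end; grip it across its 16 mm sides near the middle. This one already lies in the third slot, cap towards the yellow strip: leave it. Origin at the centre of its underside, x towards its cap
- tube_a_mid (a point): first loose clear square-section swab tube, 150 long x 16 x 16, 30 g, with a paper label round its middle and a 30 mm red cap of the same section at one end; grip it across its 16 mm sides near the middle. Lies flat on the table at any yaw. This point is the centre of the tube, 8 mm above the table; x along the tube towards the cap, z up
- tube_a_cap (a point): middle of the capped end face of the first loose tube, 75 mm from its centre
- tube_a: the first loose tube; origin at the centre of its underside, x towards the cap
- tube_b_mid (a point): second loose tube, same as the first: its centre; x along the tube towards the cap, z up
- tube_b_cap (a point): middle of the capped end face of the second loose tube, 75 mm from its centre
- tube_b: the second loose tube; origin at the centre of its underside, x towards the cap
- plunger_bar (a point): centre of the red T-bar on top of the index pin, 117 mm above the table when the pin is home; moves with the pin. The bar is 50 long along its x (the stage's x), 14 wide along y, 16 high; under it a 10 mm steel stem goes down through a collar whose top is 83 mm above the table (26 mm free under the bar)
- plunger (a joint): lift of the sprung index pin in m: 0 home (its tip 9 mm down in the carriage's hole), 0.018 against the upper stop; the spring pulls it down with about 7 N at 0 and 12 N at 0.018, so it drops back when released
- pin_hole (a point): mouth of the pin's hole in the carriage's aluminium tongue, 28 mm above the table, straight below the T-bar. The blue bracket over it spans stage x = -30 to +30, y = -110 to -210 and is 75 mm high
- solvent: amber bottle, 64 across and 150 high, beyond the stage; origin at the centre of its underside; a bystander
- swab_jar: glass jar with metal lid, 70 across and 90 high, beyond the loose tubes; origin at the centre of its underside; a bystander. To its left stands a fixed clear bin, 120 high, over world x = 0.56 to 0.82 m, y = 0.42 to 0.76 m: pass above it
- dust_brush: brush lying on the table at the right; origin under it; a bystander
Not all that is in view belongs to the job. What is shaped like the tube_b but pink is not meant. Leave any turquoise look-alike of the tube_a alone.

How it is judged (in metres and radians):
On the way, in this order (a step that is already met when the one before it is completed fails the run):
1. both loose tubes lie flat in the two empty slots, caps towards the yellow strip, let go (((x of tube_a_mid in the frame of slot_mid between -0.02 and 0.02 m and y of tube_a_mid in the frame of slot_mid between -0.007 and 0.007 m and z of tube_a_mid in the frame of slot_mid between 0.004 and 0.012 m and z of tube_a_cap in the frame of slot_mid between 0.002 and 0.014 m and x of tube_a_cap in the frame of slot_mid between 0.05 and 0.1 m and y of tube_a_cap in the frame of slot_mid between -0.012 and 0.012 m and x of tube_b_mid in the frame of slot_end between -0.02 and 0.02 m and y of tube_b_mid in the frame of slot_end between -0.007 and 0.007 m and z of tube_b_mid in the frame of slot_end between 0.004 and 0.012 m and z of tube_b_cap in the frame of slot_end between 0.002 and 0.014 m and x of tube_b_cap in the frame of slot_end between 0.05 and 0.1 m and y of tube_b_cap in the frame of slot_end between -0.012 and 0.012 m) or (x of tube_a_mid in the frame of slot_end between -0.02 and 0.02 m and y of tube_a_mid in the frame of slot_end between -0.007 and 0.007 m and z of tube_a_mid in the frame of slot_end between 0.004 and 0.012 m and z of tube_a_cap in the frame of slot_end between 0.002 and 0.014 m and x of tube_a_cap in the frame of slot_end between 0.05 and 0.1 m and y of tube_a_cap in the frame of slot_end between -0.012 and 0.012 m and x of tube_b_mid in the frame of slot_mid between -0.02 and 0.02 m and y of tube_b_mid in the frame of slot_mid between -0.007 and 0.007 m and z of tube_b_mid in the frame of slot_mid between 0.004 and 0.012 m and z of tube_b_cap in the frame of slot_mid between 0.002 and 0.014 m and x of tube_b_cap in the frame of slot_mid between 0.05 and 0.1 m and y of tube_b_cap in the frame of slot_mid between -0.012 and 0.012 m)) and contact force between the fingers and tube_a below 0.1 N and contact force between the fingers and tube_b below 0.1 N and linear speed of each of tube_a, tube_b below 0.03 m/s), for 0.2 s.
2. the index pin is pulled fully up by the gripper (value of joint plunger above 0.015 m and contact force between the fingers and plunger above 3 N), for 0.2 s.
At the end, for the whole second after the job is handed in: The gripper still grips the plunger and holds it lifted at least 15 of its 18 mm, steady (pin clear of its hole); both tubes lie at rest on the floors of the two slots, one in each, within 20 mm of centred lengthwise, red caps at the yellow-strip end, untouched by the fingers (all of step 1 and all of step 2 and velocity of joint plunger between -0.01 and 0.01 m/s); the arm keeps its last pose, push and grip.
It fails at once if the tube already loaded is shifted by more than 20 mm (distance of tube_done from where it was at the start of the episode above 0.02 m).
It fails at once if the amber bottle is shifted by more than 20 mm (distance of solvent from where it was at the start of the episode above 0.02 m).
It fails at once if the jar is shifted by more than 20 mm (distance of swab_jar from where it was at the start of the episode above 0.02 m).
It fails at once if the brush is shifted by more than 20 mm (distance of dust_brush from where it was at the start of the episode above 0.02 m).
It also fails if it takes over 64 s, if anything falls off the work surface, if the arm or the gripper's body presses on something with over 40 N, if the wrist force passes 120 N, or if a joint passes its speed limit or range.

ROBOT

A 6-joint arm with a two-finger parallel gripper is mounted at the origin on the work surface. World frame = base frame: x ahead of the robot, y to its left, z up, the work surface at z = 0. Lengths are in mm, angles in rad, forces in N, time in s.
With the tool pointing down it reaches from about 375 to 825 mm from the base axis. Payload 5.5 kg.
Tool frame: the origin (TCP) lies between the finger pads; the fingertips stand 19 mm ahead of it and the grasp point (between the pads) is the TCP; z points along the fingers, y is the line along which they close (so a half turn about z gives the same grasp; the last joint's range is limited). The gripper opens to 85 mm and grips with 20 to 120 N. Pads are 22 mm wide; open, the fingers measure 114 mm over their backs; the gripper's body (76 mm by 85 mm) begins 54 mm behind the grasp point. The pads swing forward as they close: fully open they stand 13 mm farther back than shut.
Start: joints at [1.114, 0.314, -0.047, 1.21, 0, 1.571], TCP at [264.643, 538.478, 250.299] pointing down, gripper open.
Joint ranges: [-2.67, 2.67], [-0.69, 1.73], [-1.03, 1.25], [-2.08, 2.16], [-1.42, 1.45], [-3.14, 3.14]. Speed limits (rad/s): [2.39, 2.39, 3.01, 3.14, 3.14, 3.14].

INTERFACE

Orientations are given as a rotation vector (axis times angle).
In Python, from bench import ctrl, cams, workorder gives the robot as it stands.
- The arm moves only by the shell command python3 -m handwheel 'ROWS' [FORCE]. ROWS is JSON, a list of rows, each an object of numbers: "x", "y", "z": the shift along the world's x, y, z in m; "roll": the turn about the world's z in degrees; "fingers": the opening, from 0 (shut) to 1 (fully open). A call has exactly 8 rows; each row is the pose to reach, as a shift and turn from the pose commanded when the call began; what a row does not reach only later rows make up. A row lasts 1/12 s, in which the tool goes at most 41.7 mm and 7.16 degrees, less where a joint would pass 70% of its speed; a pose out of reach is approached as far as the arm can. A call with a gripper value outside its range is refused whole. The fingers move at their own pace and stop on an object; FORCE is the grip in N (left out, the last holds). Time passes only in rows, so rows that repeat a pose let the fingers close, or fill a call up. It gives the time, the measured TCP pose, the force, the opening and the grip force at its end, in the units of the state.
- ctrl.get_obs(): the state, without advancing time (a new reading comes with each control period).
- cams.capture(name): name is "side" or "top"; returns the picture (384x512x3 uint8, red, green, blue); there is no depth.
- cams.camera_params(name): a dict with "fx", "fy", "cx", "cy" (pixels), "k1" (the pictures are not rectified: a ray, as slopes to the right and down, at radius r is drawn at 1 + k1 r^2 times it, then the intrinsics apply), "rvec" (rotation vector, rad) and "tvec" (3), from world to camera coordinates, as OpenCV has them. Camera axes: x right, y down, z forward; pixel columns grow to the right and rows downward; lengths in mm; the calibration is good to about 2 mm. A picture is of the moment at which its call begins. camera_params takes no time and is no camera call.
- workorder.sign_off(): hands the job in; it is judged then, once.
The state is a dict: "t": time; "qpos": joint angles; "qd": joint speeds; "joint_efforts": joint torques, N m; "tcp_pos": TCP position; "ee_rot": TCP orientation; "ft_force": force on the tool from outside, world axes, zero at the start; "torque": the same for the moment, N m; "grip_width": finger opening in mm; "finger_force": force on a finger pad.
Only numpy, scipy, OpenCV 4.12 (cv2) and the standard library are available. Lean on these libraries where they do the work, as an engineer would, in place of code of your own. Each camera call takes 0.05 s, during which the arm holds its last target. There are 200 camera calls.

## Working session

There is one attempt and no reset: what is moved stays moved. The work goes in short steps, Python scripts to look and compute and a shell command to move; the robot and the scene stay as the last step left them, time stands still between calls to the robot, and variables do not carry over. Pictures are saved under pics/ and viewed, at most 10 in all, crops included, and the job is handed in when it is done.

```bash
mkdir -p pics; ls; python3 - <<'E'
from bench import ctrl,cams
import cv2
for n in("side","top"):
    im=cams.capture(n);cv2.imwrite(f"pics/{n}0.png",im[:,:,::-1]);print(cams.camera_params(n))
print(ctrl.get_obs())
E
```

```text
pics
{'fx': 446.0577491817236, 'fy': 446.0577491817236, 'cx': 256.1316934416263, 'cy': 195.6159362800229, 'k1': -0.06131065877739103, 'rvec': array([ 2.28096125, -0.81067203,  0.29222296]), 'tvec': array([-403.25008148,  316.06768507, 1169.34524256])}
{'fx': 419.5467606323087, 'fy': 419.5467606323087, 'cx': 256.24431214016147, 'cy': 192.93675546802535, 'k1': -0.06982757509118624, 'rvec': array([ 2.03556795, -2.17346803,  0.24606966]), 'tvec': array([8.51288342e-01, 5.37656636e+02, 1.22128105e+03])}
{'t': 0.1, 'qpos': array([ 1.11400210e+00,  3.14137927e-01, -4.79971816e-02,  1.21016963e+00,
        3.42123215e-05,  1.57076266e+00]), 'qd': array([-4.35963169e-05, -2.91058721e-03,  3.39985105e-03,  1.03826980e-03,
        9.86226720e-04, -2.30858947e-03]), 'joint_efforts': array([ 1.05313342e-03, -5.40765560e+01,  3.40542340e+01,  1.11282381e-02,
        4.67521966e-05,  1.79980447e-05]), 'tcp_pos': array([264.41950761, 538.05011819, 249.52322652]), 'ee_rot': array([-7.11172054e-01, -3.05965327e+00,  2.29541901e-03]), 'ft_force': array([-0.30573416, -0.60318235, -0.86443521]), 'torque': array([-0.00626715, -0.02190333, -0.05298438]), 'finger_force': 0.0, 'grip_width': 85.56936420215371}
```

View pics/side0.png

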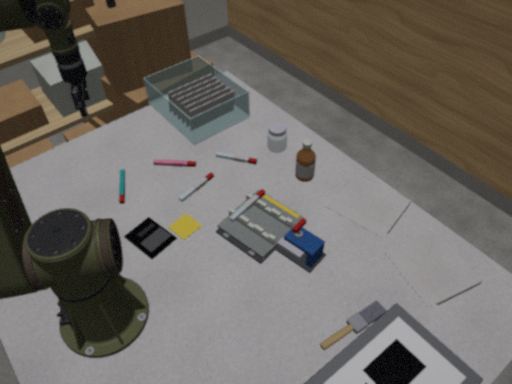

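View pics/top0.png

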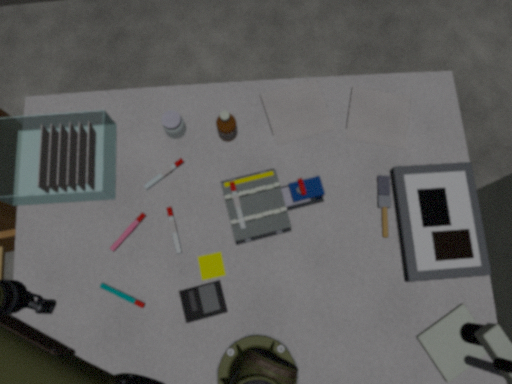

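Side view: the clear tubes are at (237,157) and (197,187), with stage, bracket and T-bar around (265,225) to (305,225). Top view candidates for a loose tube are clear (165,174), clear (174,230), pink (128,232, decoy), turquoise (122,295, decoy) and the loaded tube (237,203, leave). I choose the two clear ones, and check them in a close crop.

```bash
cat > h.py <<'E'
import numpy as np,cv2
from bench import ctrl,cams
from scipy.optimize import least_squares
P={n:cams.camera_params(n) for n in("side","top")}
def proj(n,X):
    p=P[n];R=cv2.Rodrigues(p['rvec'])[0];c=np.atleast_2d(X)@R.T+p['tvec'];s=c[:,:2]/c[:,2:]
    s=s*(1+p['k1']*(s**2).sum(1,keepdims=True));return s*[p['fx'],p['fy']]+[p['cx'],p['cy']]
def ray(n,uv):
    p=P[n];R=cv2.Rodrigues(p['rvec'])[0];d=(np.array(uv,float)-[p['cx'],p['cy']])/[p['fx'],p['fy']];s=d.copy()
    for _ in range(20): s=d/(1+p['k1']*(s**2).sum())
    return -R.T@p['tvec'],R.T@np.r_[s,1]
def plane(n,uv,z):
    o,d=ray(n,uv);return o+d*(z-o[2])/d[2]
def tri(us,ut):
    (o,d),(q,e)=ray('side',us),ray('top',ut)
    a=np.linalg.lstsq(np.c_[d,-e],q-o,rcond=None)[0];A=o+d*a[0];B=q+e*a[1];return (A+B)/2,np.linalg.norm(A-B)
def mean(n,k=4): return np.mean([cams.capture(n).astype(float) for _ in range(k)],0).astype(np.uint8)
def blobs(im,kind,amin=8):
    h=cv2.cvtColor(im,cv2.COLOR_RGB2HSV);H,S,V=[h[...,i].astype(int) for i in range(3)]
    m={'red':((H<6)|(H>174))&(S>160)&(V>90),'yel':(abs(H-28)<6)&(S>120)&(V>120),'blue':(abs(H-110)<12)&(S>130)}[kind].astype(np.uint8)
    n,l,st,c=cv2.connectedComponentsWithStats(m)
    return [(c[i].round(2),st[i,4],l==i) for i in range(1,n) if st[i,4]>=amin]
E
python3 - <<'E'
from h import *
for n,r in(("top",(100,150,340,250)),("side",(140,140,340,280))):
    im=cams.capture(n);cv2.imwrite(f"pics/{n}_r.png",im[:,:,::-1])
    for k in('red','yel','blue'):print(n,k,[(b[0].tolist(),int(b[1])) for b in blobs(im,k)])
    x0,y0,x1,y1=r;f=min(800//(x1-x0),600//(y1-y0))
    c=cv2.resize(im[y0:y1,x0:x1],None,fx=f,fy=f,interpolation=cv2.INTER_CUBIC);print(f);cv2.imwrite(f"pics/{n}_crop.png",c[:,:,::-1])
E
```

```text
top red [([178.64, 162.27], 22), ([301.38, 186.28], 53), ([232.47, 186.84], 19), ([169.57, 211.13], 23), ([140.58, 217.12], 26), ([139.37, 303.33], 30)]
top yel [([253.19, 177.32], 149), ([226.88, 183.94], 16), ([211.04, 265.59], 559)]
top blue [([308.0, 189.27], 442), ([439.75, 216.5], 8)]
3
side red [([252.27, 160.0], 15), ([190.42, 163.0], 19), ([208.93, 175.79], 14), ([260.4, 192.75], 20), ([121.25, 197.7], 20), ([298.87, 224.3], 54)]
side yel [([280.74, 205.95], 128), ([184.54, 226.04], 420)]
side blue [([307.14, 245.2], 649)]
4
```

View pics/top_crop.png

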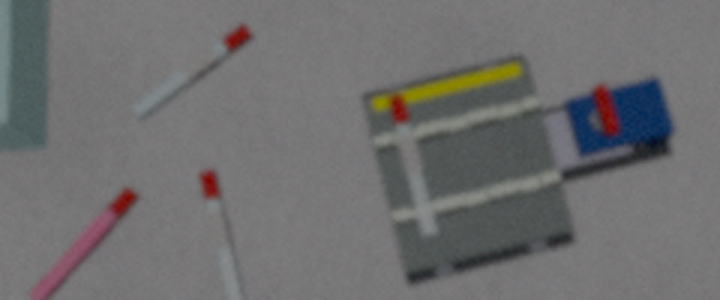

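View pics/side_crop.png

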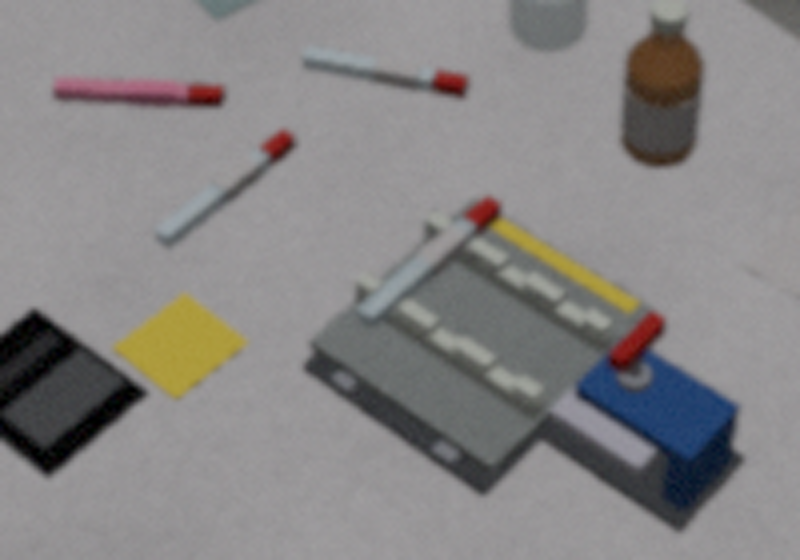

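Both crops confirm two clear tubes with red caps (top caps at (178.6,162.3) and (169.6,211.1)), distinct from the pink and turquoise ones. The stage shows two combs, the loaded tube, a yellow strip and the red T-bar at (301.4,186.3).

```bash
cat > m.py <<'E'
from h import *
im={n:mean(n) for n in P}
B={n:blobs(im[n],'red') for n in P}
near=lambda n,uv:min(B[n],key=lambda b:np.hypot(*(b[0]-uv)))
def bright(n,lo,hi,t=22):
    g=im[n].astype(np.float32).mean(2);x0,y0=lo;x1,y1=hi
    w=g[y0:y1,x0:x1];m=(w-np.median(w))>t;l=cv2.connectedComponentsWithStats(m.astype(np.uint8))
    return [(np.argwhere(l[1]==i)[:,::-1]+lo) for i in range(1,l[0]) if l[2][i,4]>=5]
print("bar",tri(near('side',(299,224))[0],near('top',(301,186))[0]))
for nm,s,t,z in(("A",(252,160),(178.6,162.3),12),("B",(209,176),(169.6,211),12),("done",(260,193),(232.5,187),58)):
    cs,ct=near('side',s)[0],near('top',t)[0]
    print(nm,"tri",tri(cs,ct),"plane",plane('side',cs,z).round(1)[:2],plane('top',ct,z).round(1)[:2])
for n,k,a in(("top",'yel',(253,177)),("side",'yel',(281,206)),("top",'red',(301,186)),("side",'red',(299,224))):
    b=min(blobs(im[n],k),key=lambda b:np.hypot(*(b[0]-a)));z=29 if k=='yel' else 120
    q=np.argwhere(b[2])[:,::-1];W=np.array([plane(n,p,z)[:2] for p in q]).astype(np.float32)
    r=cv2.minAreaRect(W);v=cv2.fitLine(W,cv2.DIST_L2,0,.01,.01).ravel();print(n,k,W.mean(0),r,np.degrees(np.arctan2(v[1],v[0])))
for n,w,z in(("top",((142,155),(190,193)),12),("top",((163,200),(186,256)),12),("side",((212,148),(264,168)),12),("side",((175,168),(218,205)),12)):
    for q in bright(n,*w): 
        W=np.array([plane(n,p,z)[:2] for p in q]).astype(np.float32);v=cv2.fitLine(W,cv2.DIST_L2,0,.01,.01).ravel()
        print(n,w[0],len(q),"mean",W.mean(0).round(1),"ang",np.degrees(np.arctan2(v[1],v[0])).round(1),"len",np.ptp((W@v[:2])).round(1),q.mean(0).round(1))
for n,w in(("top",((220,165),(292,245))),("side",((220,185),(305,258)))):
    for q in bright(n,*w,25):
        W=np.array([plane(n,p,56)[:2] for p in q]).astype(np.float32);v=cv2.fitLine(W,cv2.DIST_L2,0,.01,.01).ravel()
        print(n,"comb?",len(q),q.mean(0).round(1),W.mean(0).round(1),"ang",np.degrees(np.arctan2(v[1],v[0])).round(1),"len",np.ptp(W@v[:2]).round(1))
E
python3 m.py
```

```text
bar (array([ 535.02295422, -166.60102206,  119.39148886]), np.float64(0.8642866020730472))
A tri (array([667.05654819, 209.06741525,  10.14455051]), np.float64(1.3519442419365149)) plane [666.5 207.3] [665.8 209. ]
B tri (array([507.72423031, 242.12109663,   9.97547622]), np.float64(0.058113094495382975)) plane [506.7 240.3] [507.3 241.7]
done tri (array([562.79432975,  36.64935013,  57.3219419 ]), np.float64(3.132412020073072)) plane [564.   35.7] [561.2  37.3]
top yel [594.9512   -28.164608] ((595.3479614257812, -28.293991088867188), (12.691917419433594, 124.47042846679688), 10.751578330993652) -79.325356
side yel [593.9921   -26.647518] ((593.7083129882812, -24.62238311767578), (11.904121398925781, 134.7381591796875), 10.541051864624023) -79.35779
top red [ 534.5038  -166.30942] ((534.7535400390625, -166.3455352783203), (43.49925994873047, 10.567948341369629), 10.52822208404541) 9.798751
side red [ 535.1712  -167.06874] ((534.6063232421875, -167.69677734375), (45.28289794921875, 10.524307250976562), 10.840460777282715) 9.545352
top comb? 178 [227.8 170.4] [615.3  48.9] ang -78.3 l
[... 352 characters left out ...]
ang -76.2 len 76.1
top comb? 25 [258.4 242.6] [385.2 -31. ] ang -82.3 len 30.5
side comb? 1736 [260.2 196.9] [554.1  24.4] ang -36.3 len 264.0
side comb? 22 [261.7 202.3] [543.1   4. ] ang -80.7 len 24.9
side comb? 39 [272.8 209.9] [549.4 -40.8] ang -67.0 len 43.3
side comb? 26 [244.2 217.8] [464.9 -10.5] ang -77.6 len 28.4
side comb? 32 [285.7 218.4] [557.5 -89.8] ang -63.1 len 33.9
side comb? 43 [255.7 226.2] [471.2 -56.5] ang -69.4 len 44.0
side comb? 36 [268.4 234.9] [ 479.4 -104.4] ang -64.4 len 34.4
side comb? 328 [229.7 250.3] [362.1 -77.2] ang -75.8 len 108.4
side comb? 125 [290.1 246.9] [ 499.  -174.9] ang -80.1 len 72.3
side comb? 60 [276.1 255.2] [ 451.  -171.7] ang -44.2 len 40.9
```

```bash
cat > m2.py <<'E'
from m import *
print('-----')
for n,w,z in(("top",((142,155),(190,193)),12),("top",((163,200),(186,256)),12),("side",((212,148),(264,168)),12),("side",((175,168),(218,205)),12)):
  for t in (8,14):
    for q in bright(n,*w,t):
        W=np.array([plane(n,p,z)[:2] for p in q]).astype(np.float32);v=cv2.fitLine(W,cv2.DIST_L2,0,.01,.01).ravel()
        s=(W-W.mean(0))@v[:2];e=[(W.mean(0)+v[:2]*k).round(1) for k in(s.min(),s.max())]
        if len(q)>7:print(n,t,w[0],len(q),"mean",W.mean(0).round(1),"ang",np.degrees(np.arctan2(v[1],v[0])).round(1),*e)
yaw=np.radians(10.6);u=np.array([np.cos(yaw),np.sin(yaw),0]);v=np.array([-u[1],u[0],0]);O=np.array([509.4,-29.3,0])
def S(x,y,z):return O+u*x+v*y+[0,0,z]
for n,(x0,y0,x1,y1),f in(("top",(215,160,335,250),6),("side",(210,180,340,275),6)):
    c=cv2.resize(im[n][y0:y1,x0:x1],None,fx=f,fy=f,interpolation=cv2.INTER_CUBIC)
    def L(pts,col):
        q=((proj(n,np.array(pts))-[x0,y0]+.5)*f).round().astype(np.int32);cv2.polylines(c,[q],False,col,1)
    for y in(0,-55):
        for sx in(-1,1):
            for e in(-11.5,11.5): L([S(sx*40-6,y+e,56),S(sx*40+6,y+e,56)],(255,0,255))
            L([S(sx*40-6,y-11.5,46),S(sx*40-6,y+11.5,46)],(0,255,0))
    L([S(-75,47,62),S(75,47,62),S(75,63,62),S(-75,63,62),S(-75,47,62)],(255,255,0))
    L([S(-25,-147,125),S(25,-147,125),S(25,-133,125),S(-25,-133,125),S(-25,-147,125)],(0,255,255))
    L([S(-30,-110,75),S(30,-110,75),S(30,-210,75),S(-30,-210,75),S(-30,-110,75)],(255,255,255))
    cv2.imwrite(f"pics/{n}_ov.png",c[:,:,::-1])
E
python3 m2.py | sed '1,/-----/d'
```

```text
top 8 (142, 155) 47 mean [611.1 293.5] ang -53.8 [592.9 318.4] [627.8 270.7]
top 8 (163, 200) 67 mean [407.  223.9] ang 11.8 [379.1 218. ] [436.5 230. ]
top 14 (163, 200) 10 mean [392.4 220.3] ang 10.2 [382.9 218.6] [401.5 221.9]
side 8 (175, 168) 22 mean [406.1 224.4] ang 13.5 [381.7 218.6] [430.9 230.4]
```

View pics/top_ov.png

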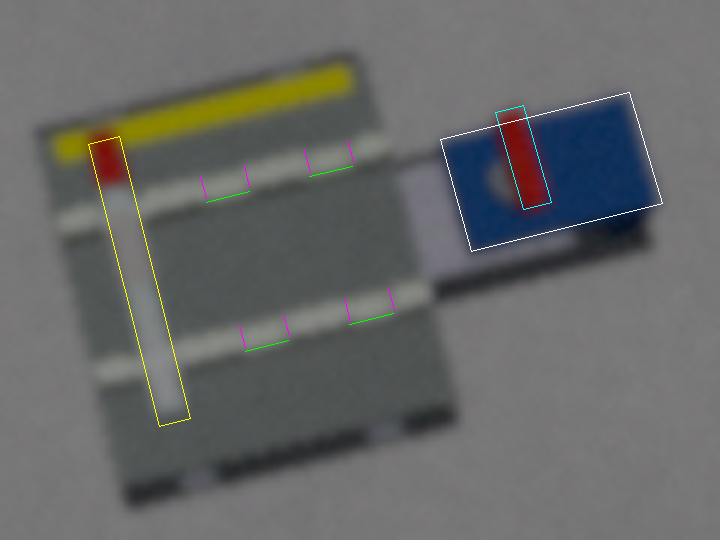

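View pics/side_ov.png

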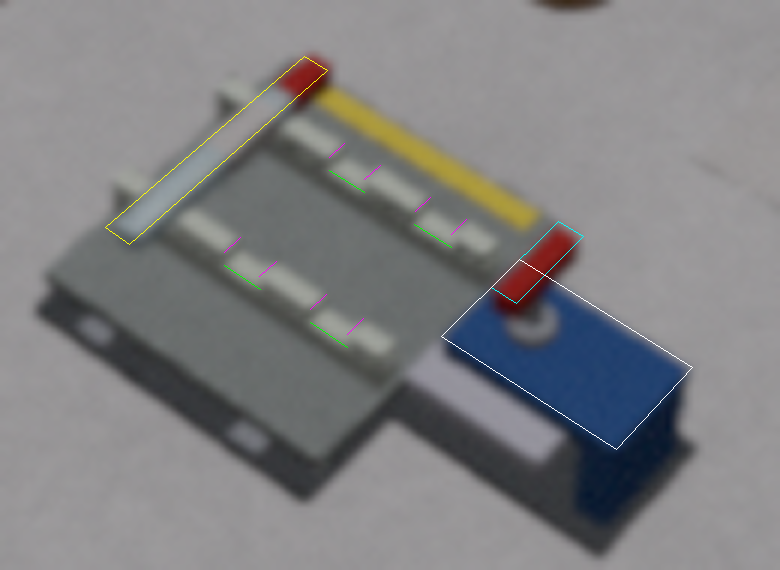

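The overlays match in both views: loaded tube, slot gaps and T-bar all agree within about 1 px, and the bar triangulates to z 119 (expected 117, with the top face favoured). Stage origin is (509,-29) with yaw 10.6°. Tube A is at about (633,259) at -56°, and tube B at about (449,231) at 10.5°. I'll fetch A first.

```bash
python3 -m handwheel '[{"x":0.03,"y":-0.023,"roll":-4},{"x":0.06,"y":-0.046,"roll":-8},{"x":0.09,"y":-0.068,"roll":-12},{"x":0.12,"y":-0.091,"roll":-16},{"x":0.15,"y":-0.114,"roll":-20},{"x":0.18,"y":-0.137,"roll":-24},{"x":0.21,"y":-0.159,"roll":-27},{"x":0.24,"y":-0.182,"roll":-30}]'
python3 -m handwheel '[{"x":0.03,"y":-0.022,"z":-0.02},{"x":0.06,"y":-0.045,"z":-0.04},{"x":0.09,"y":-0.068,"z":-0.07},{"x":0.11,"y":-0.084,"z":-0.1},{"x":0.128,"y":-0.097,"z":-0.13},{"x":0.128,"y":-0.097,"z":-0.15},{"x":0.128,"y":-0.097,"z":-0.15},{"x":0.128,"y":-0.097,"z":-0.15}]'
python3 - <<'E'
from h import *
o=ctrl.get_obs();print(o['qpos'])
R=cv2.Rodrigues(o['ee_rot'])[0];print(np.degrees(np.arctan2(R[1,1],R[0,1])))
im=cams.capture('side');x0,y0,x1,y1=175,100,315,205
cv2.imwrite("pics/s_a.png",cv2.resize(im[y0:y1,x0:x1],None,fx=5,fy=5,interpolation=cv2.INTER_CUBIC)[:,:,::-1])
E
```

```text
[ 1.11400283e+00  3.13467496e-01 -4.70653136e-02  1.21018865e+00
  1.70054904e-05  1.57079812e+00]
63.82755806876062schema error: expected keys x, y, z, roll, fingers
schema error: expected keys x, y, z, roll, fingers
```

```bash
python3 -m handwheel '[{"x":0.03,"y":-0.023,"z":0,"roll":-4,"fingers":1},{"x":0.06,"y":-0.046,"z":0,"roll":-8,"fingers":1},{"x":0.09,"y":-0.068,"z":0,"roll":-12,"fingers":1},{"x":0.12,"y":-0.091,"z":0,"roll":-16,"fingers":1},{"x":0.15,"y":-0.114,"z":0,"roll":-20,"fingers":1},{"x":0.18,"y":-0.137,"z":0,"roll":-24,"fingers":1},{"x":0.21,"y":-0.159,"z":0,"roll":-27,"fingers":1},{"x":0.24,"y":-0.182,"z":0,"roll":-30,"fingers":1}]'
python3 -m handwheel '[{"x":0.03,"y":-0.022,"z":-0.02,"roll":0,"fingers":1},{"x":0.06,"y":-0.045,"z":-0.04,"roll":0,"fingers":1},{"x":0.09,"y":-0.068,"z":-0.07,"roll":0,"fingers":1},{"x":0.11,"y":-0.084,"z":-0.1,"roll":0,"fingers":1},{"x":0.128,"y":-0.097,"z":-0.13,"roll":0,"fingers":1},{"x":0.128,"y":-0.097,"z":-0.15,"roll":0,"fingers":1},{"x":0.128,"y":-0.097,"z":-0.15,"roll":0,"fingers":1},{"x":0.128,"y":-0.097,"z":-0.15,"roll":0,"fingers":1}]'
python3 - <<'E'
from h import *
o=ctrl.get_obs();print(o['qpos'])
R=cv2.Rodrigues(o['ee_rot'])[0];print(np.degrees(np.arctan2(R[1,1],R[0,1])))
im=cams.capture('side');x0,y0,x1,y1=175,100,315,205
cv2.imwrite("pics/s_a.png",cv2.resize(im[y0:y1,x0:x1],None,fx=5,fy=5,interpolation=cv2.INTER_CUBIC)[:,:,::-1])
E
```

```text
t: 1.72
tcp_pos: [506.0, 355.3, 250.5]
ee_rot: [1.483, 2.77, 0.001]
ft_force: [0.4, 1.2, 0.1]
grip_width: 85.6
finger_force: 0.0
t: 2.38
tcp_pos: [631.5, 258.8, 99.0]
ee_rot: [-1.479, -2.769, 0.004]
ft_force: [0.4, -0.0, 0.7]
grip_width: 85.4
finger_force: 0.0
[ 3.88867284e-01  5.57029483e-01 -3.36126659e-02  9.83793734e-01
  3.14840658e-04  1.36977121e+00]
33.798415864480205
```

View pics/s_a.png

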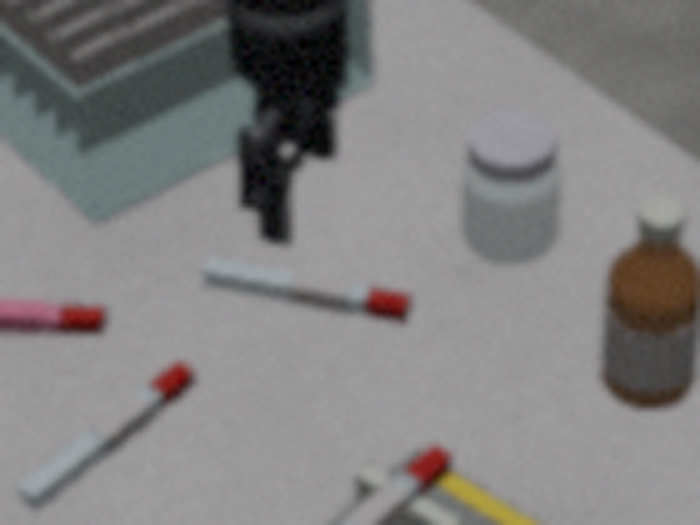

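The crop shows the gripper above tube A (tail at crop (215,270), cap at (405,303)), with the jar and bottle well clear. I'll descend and grip.

```bash
python3 -c "
from h import *
print(proj('side',[[632.9,258.7,8]]),proj('top',[[632.9,258.7,8]]))"
python3 -m handwheel '[{"x":0.001,"y":0,"z":-0.02,"roll":0,"fingers":1},{"x":0.001,"y":0,"z":-0.04,"roll":0,"fingers":1},{"x":0.001,"y":0,"z":-0.055,"roll":0,"fingers":1},{"x":0.001,"y":0,"z":-0.068,"roll":0,"fingers":1},{"x":0.001,"y":0,"z":-0.078,"roll":0,"fingers":1},{"x":0.001,"y":0,"z":-0.078,"roll":0,"fingers":1},{"x":0.001,"y":0,"z":-0.078,"roll":0,"fingers":0.5},{"x":0.001,"y":0,"z":-0.078,"roll":0,"fingers":0.3}]' 40
python3 -m handwheel '[{"x":0,"y":0,"z":0,"roll":0,"fingers":0},{"x":0,"y":0,"z":0,"roll":0,"fingers":0},{"x":0,"y":0,"z":0,"roll":0,"fingers":0},{"x":0,"y":0,"z":0,"roll":0,"fingers":0},{"x":0,"y":0,"z":0,"roll":0,"fingers":0},{"x":0,"y":0,"z":0,"roll":0,"fingers":0},{"x":0,"y":0,"z":0,"roll":0,"fingers":0},{"x":0,"y":0,"z":0,"roll":0,"fingers":0}]' 40
```

```text
[[235.67707054 157.34694982]] [[163.78197223 173.36828296]]
t: 3.1
tcp_pos: [634.5, 260.1, 23.7]
ee_rot: [1.478, 2.771, 0.002]
ft_force: [-0.3, -0.0, 0.1]
grip_width: 64.1
finger_force: 0.0
t: 3.77
tcp_pos: [634.2, 259.6, 23.0]
ee_rot: [1.479, 2.771, 0.001]
ft_force: [-0.3, -0.0, 5.1]
grip_width: 14.7
finger_force: 40.4
```

Gripped (14.7 mm at 40 N). I'll lift, turn +66.8° and carry it to slot_end at (519.5,-83.4).

```bash
python3 -m handwheel '[{"x":0,"y":0,"z":0.02,"roll":0,"fingers":0},{"x":0,"y":0,"z":0.05,"roll":0,"fingers":0},{"x":0,"y":0,"z":0.085,"roll":4,"fingers":0},{"x":-0.005,"y":-0.015,"z":0.115,"roll":10,"fingers":0},{"x":-0.015,"y":-0.045,"z":0.127,"roll":16,"fingers":0},{"x":-0.025,"y":-0.08,"z":0.127,"roll":22,"fingers":0},{"x":-0.037,"y":-0.112,"z":0.127,"roll":28,"fingers":0},{"x":-0.049,"y":-0.147,"z":0.127,"roll":34,"fingers":0}]' 40
python3 -m handwheel '[{"x":-0.011,"y":-0.033,"z":0,"roll":6,"fingers":0},{"x":-0.022,"y":-0.067,"z":0,"roll":12,"fingers":0},{"x":-0.033,"y":-0.1,"z":0,"roll":18,"fingers":0},{"x":-0.044,"y":-0.133,"z":0,"roll":24,"fingers":0},{"x":-0.055,"y":-0.165,"z":0,"roll":29,"fingers":0},{"x":-0.062,"y":-0.185,"z":0,"roll":32.8,"fingers":0},{"x":-0.066,"y":-0.196,"z":0,"roll":32.8,"fingers":0},{"x":-0.066,"y":-0.196,"z":0,"roll":32.8,"fingers":0}]' 40
python3 -m handwheel '[{"x":0,"y":0,"z":-0.01,"roll":0,"fingers":0},{"x":0,"y":0,"z":-0.03,"roll":0,"fingers":0},{"x":0,"y":0,"z":-0.045,"roll":0,"fingers":0},{"x":0,"y":0,"z":-0.05,"roll":0,"fingers":0},{"x":0,"y":0,"z":-0.05,"roll":0,"fingers":0},{"x":0,"y":0,"z":-0.05,"roll":0,"fingers":0},{"x":0,"y":0,"z":-0.05,"roll":0,"fingers":0},{"x":0,"y":0,"z":-0.05,"roll":0,"fingers":0}]' 40
cat > chk.py <<'E'
from h import *
o=ctrl.get_obs();print(o['t'],o['tcp_pos'].round(1),o['grip_width'].round(1),o['qpos'].round(2))
R=cv2.Rodrigues(o['ee_rot'])[0];print(np.degrees(np.arctan2(R[1,1],R[0,1])))
im={n:mean(n,2) for n in P}
for n in P:
    for b in blobs(im[n],'red',6): print(n,b[0],b[1])
E
python3 chk.py; python3 - <<'E'
from h import *
im=cams.capture('side');x0,y0,x1,y1=210,140,340,265
cv2.imwrite("pics/s_b.png",cv2.resize(im[y0:y1,x0:x1],None,fx=4.5,fy=4.5,interpolation=cv2.INTER_CUBIC)[:,:,::-1])
E
```

```text
t: 4.43
tcp_pos: [583.9, 111.6, 149.3]
ee_rot: [0.595, 3.085, 0.0]
ft_force: [0.5, -0.4, 0.1]
grip_width: 14.2
finger_force: 39.7
t: 5.1
tcp_pos: [517.6, -85.3, 149.0]
ee_rot: [0.283, -3.128, 0.0]
ft_force: [0.3, 0.7, -0.1]
grip_width: 14.5
finger_force: 39.7
t: 5.77
tcp_pos: [519.5, -83.3, 100.1]
ee_rot: [-0.291, 3.127, -0.001]
ft_force: [-0.4, -0.3, 0.2]
grip_width: 14.9
finger_force: 39.7Traceback (most recent call last):
  File "chk.py", line 2, in <module>
    o=ctrl.get_obs();print(o['t'],o['tcp_pos'].round(1),o['grip_width'].round(1),o['qpos'].round(2))
                                                        ^^^^^^^^^^^^^^^^^^^^^
AttributeError: 'float' object has no attribute 'round'
```

View pics/s_b.png

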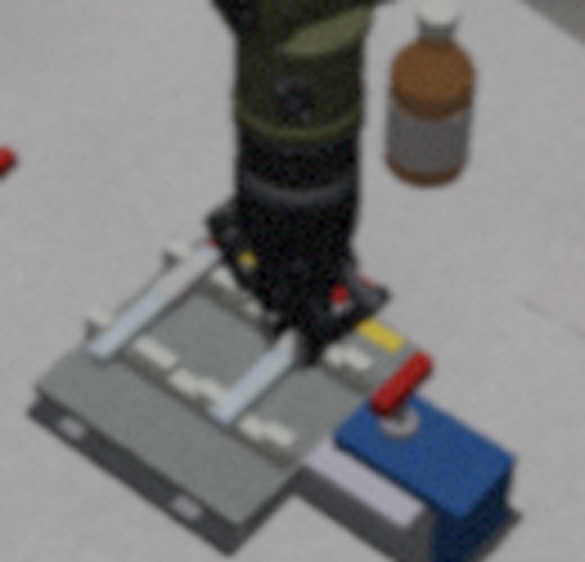

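Tube A is held level over slot_end, parallel to the loaded tube; its tail tip is at crop (222,410). I'll check that against the prediction.

```bash
sed -i "s/o\['grip_width'\].round(1)/o['grip_width']/" chk.py; python3 chk.py; python3 - <<'E'
from h import *
yaw=np.radians(10.6);u=np.array([np.cos(yaw),np.sin(yaw),0]);v=np.array([-u[1],u[0],0]);O=np.array([509.4,-29.3,0])
S=lambda x,y,z:O+u*x+v*y+[0,0,z]
for z in(89,93):print(z,proj('side',[S(-75,-63,z),S(-75,-47,z),S(-75,-55,z),S(-40,-55,z),S(60,-55,z)]).round(1).tolist())
E
```

```text
5.8167 [519.5 -83.4 100.1] 15.109301388383614 [-0.16  0.29 -0.45  0.84  0.   -0.34]
100.63828231073086
side [190.85 163.05] 20
side [209.12 175.76] 17
side [121.35 197.85] 20
side [285.12 205.12] 8
side [298.72 224.72] 61
top [232.47 186.79] 19
top [169.5 211. ] 24
top [140.46 217.38] 24
top [139.37 303.33] 30
89 [[259.6, 233.6], [255.3, 230.7], [257.4, 232.2], [265.5, 224.6], [287.5, 204.1]]
93 [[259.6, 232.7], [255.2, 229.8], [257.4, 231.3], [265.5, 223.7], [287.5, 203.2]]
```

```bash
python3 -m handwheel '[{"x":0,"y":0,"z":-0.006,"roll":0,"fingers":0},{"x":0,"y":0,"z":-0.012,"roll":0,"fingers":0},{"x":0,"y":0,"z":-0.018,"roll":0,"fingers":0},{"x":0,"y":0,"z":-0.022,"roll":0,"fingers":0},{"x":0,"y":0,"z":-0.026,"roll":0,"fingers":0},{"x":0,"y":0,"z":-0.030,"roll":0,"fingers":0},{"x":0,"y":0,"z":-0.030,"roll":0,"fingers":0},{"x":0,"y":0,"z":-0.030,"roll":0,"fingers":0}]' 40; python3 chk.py
```

```text
t: 6.68
tcp_pos: [518.6, -83.5, 69.1]
ee_rot: [0.291, -3.128, -0.0]
ft_force: [-0.3, 0.3, -0.3]
grip_width: 14.7
finger_force: 39.7
6.6833 [518.6 -83.5  69.1] 14.692774064115811 [-0.16  0.32 -0.48  0.77  0.   -0.35]
100.62720675232316
side [190.85 163.05] 20
side [209.27 175.8 ] 15
side [121.65 198.05] 20
side [298.72 224.72] 61
top [232.58 186.79] 19
top [169.5 211. ] 24
top [140.46 217.38] 24
```

```bash
python3 -m handwheel '[{"x":0,"y":0,"z":-0.001,"roll":0,"fingers":0},{"x":0,"y":0,"z":-0.002,"roll":0,"fingers":0},{"x":0,"y":0,"z":-0.002,"roll":0,"fingers":0.2},{"x":0,"y":0,"z":-0.002,"roll":0,"fingers":0.3},{"x":0,"y":0,"z":-0.002,"roll":0,"fingers":0.4},{"x":0,"y":0,"z":-0.002,"roll":0,"fingers":0.4},{"x":0,"y":0,"z":-0.002,"roll":0,"fingers":0.4},{"x":0,"y":0,"z":-0.002,"roll":0,"fingers":0.4}]' 40
python3 -m handwheel '[{"x":0,"y":0,"z":0.006,"roll":0,"fingers":0.4},{"x":0,"y":0,"z":0.015,"roll":0,"fingers":0.4},{"x":0,"y":0,"z":0.03,"roll":0,"fingers":0.4},{"x":0,"y":0,"z":0.06,"roll":0,"fingers":0.4},{"x":0,"y":0,"z":0.09,"roll":0,"fingers":0.4},{"x":-0.01,"y":0.03,"z":0.1,"roll":0,"fingers":0.6},{"x":-0.017,"y":0.07,"z":0.1,"roll":0,"fingers":0.8},{"x":-0.023,"y":0.11,"z":0.1,"roll":0,"fingers":1}]' 40
python3 chk.py
```

```text
t: 7.55
tcp_pos: [518.6, -83.5, 67.1]
ee_rot: [0.291, -3.128, -0.0]
ft_force: [1.0, -0.2, 1.3]
grip_width: 34.0
finger_force: 0.0
t: 8.22
tcp_pos: [496.4, 27.0, 169.7]
ee_rot: [-0.286, 3.125, -0.0]
ft_force: [0.8, 0.7, -0.3]
grip_width: 69.5
finger_force: 0.0
8.2167 [496.4  27.  169.7] 69.48189744926978 [ 0.05  0.17 -0.42  0.97  0.   -0.13]
100.46080854925425
side [190.85 163.05] 20
side [209.06 175.69] 16
side [260.4  192.75] 20
side [121.4  197.75] 20
side [287.57 211.57] 23
side [298.85 224.54] 59
top [268.17 180.  ] 24
top [301.35 186.48] 52
top [169.57 211.13] 23
top [140.56 217.36] 25
top [139.38 303.41] 29
```

```bash
python3 -c "
from h import *
c,e=tri((287.57,211.57),(268.17,180.0));y=np.radians(10.6);d=c-[509.4,-29.3,0];print(c,e,'stage',d[0]*np.cos(y)+d[1]*np.sin(y),-d[0]*np.sin(y)+d[1]*np.cos(y))"
python3 -m handwheel '[{"x":-0.007,"y":0.03,"z":0,"roll":0,"fingers":1},{"x":-0.015,"y":0.065,"z":0,"roll":0,"fingers":1},{"x":-0.023,"y":0.1,"z":-0.01,"roll":0,"fingers":1},{"x":-0.031,"y":0.135,"z":-0.025,"roll":0,"fingers":1},{"x":-0.04,"y":0.17,"z":-0.04,"roll":0,"fingers":1},{"x":-0.047,"y":0.203,"z":-0.055,"roll":0,"fingers":1},{"x":-0.047,"y":0.203,"z":-0.07,"roll":0,"fingers":1},{"x":-0.047,"y":0.203,"z":-0.07,"roll":0,"fingers":1}]' 40
python3 chk.py
```

```text
[576.95825866 -74.37108591  57.57247045] 2.5739531959703594 stage 58.114513440827075 -56.72939649385944
t: 9.08
tcp_pos: [447.3, 229.0, 94.9]
ee_rot: [0.293, -3.124, 0.003]
ft_force: [-1.4, -0.1, 0.8]
grip_width: 85.2
finger_force: 0.0
9.0833 [447.3 229.   94.9] 85.24069426954902 [ 0.47  0.26 -0.5   0.82 -0.    0.29]
100.70594386997197
side [190.85 162.95] 20
side [208.63 175.63] 19
side [260.4  192.75] 20
side [121.55 197.9 ] 20
side [287.61 211.52] 23
side [298.85 224.54] 59
top [268.17 180.  ] 24
top [301.27 186.29] 52
top [232.47 186.79] 19
```

Tube A is seated: its cap is at stage x +58, y -57, at the same height as the loaded tube. Now grip B.

```bash
python3 -m handwheel '[{"x":0,"y":0.001,"z":-0.02,"roll":0,"fingers":1},{"x":0,"y":0.001,"z":-0.04,"roll":0,"fingers":1},{"x":0,"y":0.001,"z":-0.055,"roll":0,"fingers":1},{"x":0,"y":0.001,"z":-0.068,"roll":0,"fingers":1},{"x":0,"y":0.001,"z":-0.074,"roll":0,"fingers":1},{"x":0,"y":0.001,"z":-0.074,"roll":0,"fingers":1},{"x":0,"y":0.001,"z":-0.074,"roll":0,"fingers":0.5},{"x":0,"y":0.001,"z":-0.074,"roll":0,"fingers":0.3}]' 40
python3 -m handwheel '[{"x":0,"y":0,"z":0,"roll":0,"fingers":0},{"x":0,"y":0,"z":0,"roll":0,"fingers":0},{"x":0,"y":0,"z":0,"roll":0,"fingers":0},{"x":0,"y":0,"z":0,"roll":0,"fingers":0},{"x":0,"y":0,"z":0,"roll":0,"fingers":0},{"x":0,"y":0,"z":0,"roll":0,"fingers":0},{"x":0,"y":0,"z":0,"roll":0,"fingers":0},{"x":0,"y":0,"z":0,"roll":0,"fingers":0}]' 40
```

```text
t: 9.95
tcp_pos: [449.7, 230.5, 24.4]
ee_rot: [-0.289, 3.127, 0.001]
ft_force: [0.0, -0.9, 0.8]
grip_width: 63.9
finger_force: 0.0
t: 10.62
tcp_pos: [449.0, 230.8, 23.9]
ee_rot: [-0.291, 3.127, 0.0]
ft_force: [-0.3, -0.7, 5.4]
grip_width: 14.8
finger_force: 40.1
```

```bash
python3 -m handwheel '[{"x":0,"y":0,"z":0.02,"roll":0,"fingers":0},{"x":0,"y":0,"z":0.05,"roll":0,"fingers":0},{"x":0,"y":0,"z":0.085,"roll":0,"fingers":0},{"x":0.005,"y":-0.02,"z":0.115,"roll":0,"fingers":0},{"x":0.012,"y":-0.05,"z":0.126,"roll":0,"fingers":0},{"x":0.02,"y":-0.085,"z":0.126,"roll":0,"fingers":0},{"x":0.028,"y":-0.12,"z":0.126,"roll":0,"fingers":0},{"x":0.036,"y":-0.155,"z":0.126,"roll":0,"fingers":0}]' 40
python3 -m handwheel '[{"x":0.008,"y":-0.035,"z":0,"roll":0,"fingers":0},{"x":0.016,"y":-0.07,"z":0,"roll":0,"fingers":0},{"x":0.022,"y":-0.095,"z":-0.005,"roll":0,"fingers":0},{"x":0.0245,"y":-0.105,"z":-0.015,"roll":0,"fingers":0},{"x":0.0245,"y":-0.105,"z":-0.035,"roll":0,"fingers":0},{"x":0.0245,"y":-0.105,"z":-0.05,"roll":0,"fingers":0},{"x":0.0245,"y":-0.105,"z":-0.05,"roll":0,"fingers":0},{"x":0.0245,"y":-0.105,"z":-0.05,"roll":0,"fingers":0}]' 40
python3 chk.py
```

```text
t: 11.28
tcp_pos: [484.8, 74.2, 149.8]
ee_rot: [-0.292, 3.127, 0.0]
ft_force: [0.5, 0.0, -0.2]
grip_width: 14.6
finger_force: 39.4
t: 11.95
tcp_pos: [507.8, -29.0, 98.3]
ee_rot: [0.291, -3.125, -0.001]
ft_force: [0.5, 0.1, 1.2]
grip_width: 14.6
finger_force: 39.4
11.95 [507.8 -29.   98.3] 14.586124388786438 [-0.06  0.26 -0.49  0.83  0.   -0.24]
100.6492408825928
side [190.85 163.05] 20
side [121.5  198.05] 20
side [287.68 211.68] 25
side [298.85 224.54] 59
top [301.39 186.51] 51
top [140.57 217.26] 23
top [139.38 303.41] 29
```

```bash
python3 -m handwheel '[{"x":0,"y":0,"z":-0.006,"roll":0,"fingers":0},{"x":0,"y":0,"z":-0.012,"roll":0,"fingers":0},{"x":0,"y":0,"z":-0.018,"roll":0,"fingers":0},{"x":0,"y":0,"z":-0.022,"roll":0,"fingers":0},{"x":0,"y":0,"z":-0.026,"roll":0,"fingers":0},{"x":0,"y":0,"z":-0.029,"roll":0,"fingers":0},{"x":0,"y":0,"z":-0.03,"roll":0,"fingers":0},{"x":0,"y":0,"z":-0.03,"roll":0,"fingers":0}]' 40
python3 -m handwheel '[{"x":0,"y":0,"z":-0.001,"roll":0,"fingers":0},{"x":0,"y":0,"z":-0.001,"roll":0,"fingers":0},{"x":0,"y":0,"z":-0.001,"roll":0,"fingers":0.2},{"x":0,"y":0,"z":-0.001,"roll":0,"fingers":0.3},{"x":0,"y":0,"z":-0.001,"roll":0,"fingers":0.4},{"x":0,"y":0,"z":-0.001,"roll":0,"fingers":0.4},{"x":0,"y":0,"z":-0.001,"roll":0,"fingers":0.4},{"x":0,"y":0,"z":-0.001,"roll":0,"fingers":0.4}]' 40
python3 -m handwheel '[{"x":0,"y":0,"z":0.006,"roll":0,"fingers":0.4},{"x":0,"y":0,"z":0.015,"roll":0,"fingers":0.4},{"x":0,"y":0,"z":0.03,"roll":0,"fingers":0.4},{"x":0,"y":0,"z":0.06,"roll":0,"fingers":0.4},{"x":0,"y":0,"z":0.09,"roll":0,"fingers":0.4},{"x":0,"y":0,"z":0.11,"roll":0,"fingers":0.6},{"x":-0.04,"y":0,"z":0.11,"roll":0,"fingers":0.6},{"x":-0.08,"y":0,"z":0.11,"roll":0,"fingers":0.6}]' 40
python3 -m handwheel '[{"x":-0.03,"y":0.02,"z":0.02,"roll":0,"fingers":0.6},{"x":-0.03,"y":0.05,"z":0.02,"roll":0,"fingers":0.6},{"x":-0.03,"y":0.08,"z":0.02,"roll":0,"fingers":0.6},{"x":-0.03,"y":0.1,"z":0.02,"roll":0,"fingers":0.6},{"x":-0.03,"y":0.1,"z":0.02,"roll":0,"fingers":0.6},{"x":-0.03,"y":0.1,"z":0.02,"roll":0,"fingers":0.6},{"x":-0.03,"y":0.1,"z":0.02,"roll":0,"fingers":0.6},{"x":-0.03,"y":0.1,"z":0.02,"roll":0,"fingers":0.6}]' 40
python3 chk.py; python3 - <<'E'
from h import *
im=[cams.capture('side')[180:275,210:340],cams.capture('top')[160:255,215:345]]
c=np.hstack([cv2.resize(i,None,fx=3,fy=3,interpolation=cv2.INTER_CUBIC) for i in im])
cv2.imwrite("pics/s_c.png",c[:,:,::-1])
E
```

```text
t: 12.82
tcp_pos: [508.8, -29.5, 69.8]
ee_rot: [0.291, -3.128, -0.0]
ft_force: [-4.1, 0.4, 9.0]
grip_width: 14.8
finger_force: 40.6
t: 13.48
tcp_pos: [509.1, -29.5, 68.1]
ee_rot: [0.291, -3.128, -0.0]
ft_force: [0.3, -0.1, -1.0]
grip_width: 34.0
finger_force: 0.0
t: 14.15
tcp_pos: [431.5, -29.7, 180.9]
ee_rot: [-0.291, 3.123, -0.001]
ft_force: [-0.8, -0.3, 0.6]
grip_width: 51.6
finger_force: 0.0
t: 14.82
tcp_pos: [399.2, 69.8, 198.5]
ee_rot: [-0.289, 3.128, -0.001]
ft_force: [0.2, 0.1, 0.8]
grip_width: 51.3
finger_force: 0.0
14.8167 [399.2  69.8 198.5] 51.328612634551064 [ 0.17 -0.02 -0.56  1.03 -0.   -0.01]
100.57410839462392
side [260.4  192.75] 20
side [121.55 197.85] 20
side [273.14 202.71] 21
side [287.56 211.56] 25
side [298.85 224.54] 59
top [268.12 179.88] 25
top [301.35 186.33] 54
top [250.96 184.25] 24
top [232.18 187.  ] 22
top [140.56 217.36] 25
top [139.43 303.37] 30
```

View pics/s_c.png

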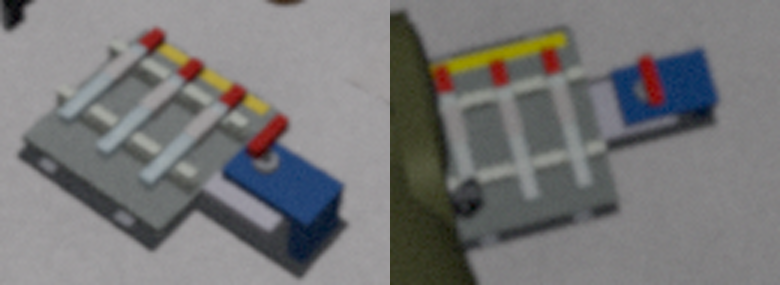

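Both views show all three tubes lying parallel in their slots, caps at the yellow strip (top caps (232,187), (251,184), (268,180)). Now the T-bar at (535,-166.7).

```bash
python3 -c "
from h import *
for s,t in(((273.14,202.71),(250.96,184.25)),((287.56,211.56),(268.12,179.88))):
  c,e=tri(s,t);y=np.radians(10.6);d=c-[509.4,-29.3,0];print(c,e,'stage',d[0]*np.cos(y)+d[1]*np.sin(y),-d[0]*np.sin(y)+d[1]*np.cos(y))
print(tri((298.85,224.54),(301.35,186.33)))"
python3 -m handwheel '[{"x":0.016,"y":-0.028,"z":0,"roll":0,"fingers":0.6},{"x":0.034,"y":-0.059,"z":0,"roll":0,"fingers":0.6},{"x":0.052,"y":-0.09,"z":0,"roll":0,"fingers":0.6},{"x":0.07,"y":-0.122,"z":0,"roll":0,"fingers":0.6},{"x":0.088,"y":-0.153,"z":0,"roll":0,"fingers":0.6},{"x":0.106,"y":-0.185,"z":0,"roll":0,"fingers":0.6},{"x":0.122,"y":-0.213,"z":0,"roll":0,"fingers":0.6},{"x":0.136,"y":-0.237,"z":0,"roll":0,"fingers":0.6}]' 40
python3 -m handwheel '[{"x":0,"y":0,"z":-0.01,"roll":0,"fingers":0.6},{"x":0,"y":0,"z":-0.025,"roll":0,"fingers":0.6},{"x":0,"y":0,"z":-0.04,"roll":0,"fingers":0.6},{"x":0,"y":0,"z":-0.04,"roll":0,"fingers":0.6},{"x":0,"y":0,"z":-0.04,"roll":0,"fingers":0.6},{"x":0,"y":0,"z":-0.04,"roll":0,"fingers":0.6},{"x":0,"y":0,"z":-0.04,"roll":0,"fingers":0.6},{"x":0,"y":0,"z":-0.04,"roll":0,"fingers":0.6}]' 40
python3 chk.py
```

```text
[566.66999417 -20.42250825  57.91239882] 2.180331807812279 stage 57.92572831019866 -1.808892325750957
[577.28334097 -74.19005033  57.28669589] 2.2705968289347216 stage 58.46735007335493 -56.61124955288493
(array([ 534.77318753, -166.66442413,  118.67534523]), np.float64(0.6126725435693965))
t: 15.78
tcp_pos: [535.9, -169.1, 198.0]
ee_rot: [-0.288, 3.128, -0.0]
ft_force: [-0.5, 0.2, -0.2]
grip_width: 51.5
finger_force: 0.0
t: 16.45
tcp_pos: [535.8, -166.5, 159.4]
ee_rot: [-0.291, 3.126, -0.001]
ft_force: [-0.2, 0.4, -0.2]
grip_width: 51.6
finger_force: 0.0
16.45 [ 535.8 -166.5  159.4] 51.576352072634215 [-0.3   0.29 -0.29  0.99  0.   -0.49]
100.64663650605962
side [190.85 163.05] 20
side [260.61 192.91] 23
side [121.5 198. ] 20
side [273.18 202.82] 22
side [286.08 212.25] 12
side [298.92 224.59] 63
top [268.17 180.  ] 24
top [250.92 184.25] 24
top [232.4 186.7] 20
top [140.46 217.38] 24
top [139.43 303.37] 30
```

```bash
python3 -m handwheel '[{"x":0,"y":0,"z":-0.01,"roll":0,"fingers":0.6},{"x":0,"y":0,"z":-0.02,"roll":0,"fingers":0.6},{"x":0,"y":0,"z":-0.03,"roll":0,"fingers":0.6},{"x":0,"y":0,"z":-0.037,"roll":0,"fingers":0.6},{"x":0,"y":0,"z":-0.042,"roll":0,"fingers":0.6},{"x":0,"y":0,"z":-0.042,"roll":0,"fingers":0.6},{"x":0,"y":0,"z":-0.042,"roll":0,"fingers":0.6},{"x":0,"y":0,"z":-0.042,"roll":0,"fingers":0.6}]' 40
python3 -m handwheel '[{"x":0,"y":0,"z":0,"roll":0,"fingers":0.3},{"x":0,"y":0,"z":0,"roll":0,"fingers":0.2},{"x":0,"y":0,"z":0,"roll":0,"fingers":0},{"x":0,"y":0,"z":0,"roll":0,"fingers":0},{"x":0,"y":0,"z":0,"roll":0,"fingers":0},{"x":0,"y":0,"z":0,"roll":0,"fingers":0},{"x":0,"y":0,"z":0,"roll":0,"fingers":0},{"x":0,"y":0,"z":0,"roll":0,"fingers":0}]' 90
```

```text
t: 17.32
tcp_pos: [535.4, -166.6, 116.5]
ee_rot: [-0.291, 3.128, -0.0]
ft_force: [-0.1, -0.4, 0.2]
grip_width: 51.4
finger_force: 0.0
t: 17.98
tcp_pos: [535.2, -165.4, 117.0]
ee_rot: [-0.292, 3.127, 0.003]
ft_force: [-1.6, 4.2, 6.2]
grip_width: 12.6
finger_force: 88.6
```

```bash
python3 -m handwheel '[{"x":0,"y":0,"z":0.003,"roll":0,"fingers":0},{"x":0,"y":0,"z":0.006,"roll":0,"fingers":0},{"x":0,"y":0,"z":0.009,"roll":0,"fingers":0},{"x":0,"y":0,"z":0.012,"roll":0,"fingers":0},{"x":0,"y":0,"z":0.015,"roll":0,"fingers":0},{"x":0,"y":0,"z":0.017,"roll":0,"fingers":0},{"x":0,"y":0,"z":0.018,"roll":0,"fingers":0},{"x":0,"y":0,"z":0.018,"roll":0,"fingers":0}]' 90; python3 chk.py
```

```text
t: 18.65
tcp_pos: [535.2, -165.4, 133.1]
ee_rot: [0.292, -3.128, -0.004]
ft_force: [5.2, 4.7, -11.3]
grip_width: 12.5
finger_force: 87.7
18.65 [ 535.2 -165.4  133.1] 12.482560652461398 [-0.3   0.31 -0.32  0.93  0.   -0.49]
100.66882708890937
side [190.74 163.11] 19
side [260.61 192.91] 23
side [121.58 198.05] 19
side [273.18 202.82] 22
side [286.62 212.62] 13
side [296.28 222.56] 39
top [268.17 180.  ] 24
top [250.92 184.25] 24
top [232.47 186.84] 19
top [140.56 217.36] 25
top [139.65 303.52] 31
```

```bash
python3 -m handwheel '[{"x":0,"y":0,"z":0.001,"roll":0,"fingers":0},{"x":0,"y":0,"z":0.001,"roll":0,"fingers":0},{"x":0,"y":0,"z":0.002,"roll":0,"fingers":0},{"x":0,"y":0,"z":0.002,"roll":0,"fingers":0},{"x":0,"y":0,"z":0.002,"roll":0,"fingers":0},{"x":0,"y":0,"z":0.002,"roll":0,"fingers":0},{"x":0,"y":0,"z":0.002,"roll":0,"fingers":0},{"x":0,"y":0,"z":0.002,"roll":0,"fingers":0}]' 90
python3 -m handwheel '[{"x":0,"y":0,"z":0.001,"roll":0,"fingers":0},{"x":0,"y":0,"z":0.001,"roll":0,"fingers":0},{"x":0,"y":0,"z":0.001,"roll":0,"fingers":0},{"x":0,"y":0,"z":0.001,"roll":0,"fingers":0},{"x":0,"y":0,"z":0.001,"roll":0,"fingers":0},{"x":0,"y":0,"z":0.001,"roll":0,"fingers":0},{"x":0,"y":0,"z":0.001,"roll":0,"fingers":0},{"x":0,"y":0,"z":0.001,"roll":0,"fingers":0}]' 90
```

```text
t: 19.52
tcp_pos: [535.2, -165.4, 134.8]
ee_rot: [0.292, -3.128, -0.004]
ft_force: [5.7, 3.9, -11.9]
grip_width: 12.4
finger_force: 87.7
t: 20.18
tcp_pos: [535.2, -165.4, 135.1]
ee_rot: [0.292, -3.127, -0.004]
ft_force: [7.3, 3.6, -18.2]
grip_width: 12.5
finger_force: 88.9
```

The force stepped from 11.9 to 18.2 N at 18.1 mm of lift, so the pin is against its upper stop. The tube caps have not moved in either view.

```bash
python3 chk.py; python3 -c "
from bench import workorder
print(workorder.sign_off())"
```

```text
20.1833 [ 535.2 -165.4  135.1] 12.50611148400963 [-0.3   0.31 -0.32  0.94  0.   -0.49]
100.66959429566928
side [190.85 163.05] 20
side [260.61 192.91] 23
side [121.42 198.  ] 19
side [273.41 202.86] 22
side [286.79 212.57] 14
side [296.28 222.31] 36
top [268.08 180.  ] 25
top [250.96 184.12] 25
top [232.47 186.84] 19
top [140.39 217.35] 23
top [139.69 303.47] 32
the job is handed in; nothing more can be done
None
```

Job handed in at about 20 s of the 64 s allowed: both loose tubes measured seated in the empty slots with caps towards the yellow strip, and the gripper still holds the index pin against its upper stop (about 18 mm lift); sign-off returned no verdict.

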